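# Slot the spare tea tin in beside its twin

## Task

The spare green-lidded tea tin on the bar belongs in the row of tins in the clear organiser, right up against its green-lidded twin and with another tin on its other side, not at the end of the row. The row is packed shut, so slide the tins along, both ways, until there is room, then lower the spare tin in without dropping it and leave all five standing upright on the tray floor, squarely in line and touching or all but touching green to green. Keep the other tins in the tray and leave the jar, egg cup, garlic press and tongs where they are.

Things in the scene. Friction and masses are not known exactly. Their poses are not given: they have to be found in the camera images.
- organiser: clear plastic organiser, does not move: a closed drawer tier 130 x 205 x 50 mm (knob on its -x side) under an open clear tray. Origin at the centre of its underside on the bar; y along the row, z up. Tray centred on it: inside 68 mm (x) by 193 mm (y), floor 50 mm and wall rims 85 mm above the origin, walls 4 mm thick; the tins stand 75 mm proud of the rims
- tray_floor (a point): centre of the tray's inner floor. The row of four tins stands on it, about 0.5 mm apart and parallel to the tray; 12 to 36 mm are free at each end, 47 mm in all, so a tin fits neither at an end nor into a gap made by moving one side only. They slide along y, singly or pushing one another, when moved by their upper part, but a tin pinched loosely or high up may lean instead
- tin_red: tea tin with a red lid (top 22 mm) and a red patch on its white labels, upright in the row; 58 (x) x 36 (y, along the row) x 110 mm, 70 to 140 g, origin at the centre of its underside
- tin_green: tea tin with a green lid (top 22 mm) and a green patch on its white labels, upright in the row; 58 (x) x 36 (y, along the row) x 110 mm, 70 to 140 g, origin at the centre of its underside; the twin of the spare tin. The four tins of the row stand in random order
- tin_yellow: tea tin with a yellow lid (top 22 mm) and a yellow patch on its white labels, upright in the row; 58 (x) x 36 (y, along the row) x 110 mm, 70 to 140 g, origin at the centre of its underside
- tin_blue: tea tin with a blue lid (top 22 mm) and a blue patch on its white labels, upright in the row; 58 (x) x 36 (y, along the row) x 110 mm, 70 to 140 g, origin at the centre of its underside
- tin_spare: the spare tea tin: green lid (top 22 mm), green patch on a white label on its front and back (the 36 mm wide faces), brushed aluminium body, standing upright on the bar. A rigid box 58 mm (its x) by 36 mm (its y) by 110 mm high, about 70 to 140 g; origin at the centre of its underside; front and back are alike
- storage_jar: round glass storage jar with a steel twist cap, 92 mm diameter, 100 mm high, bystander; origin at the centre of its underside
- egg_cup: teal ceramic egg cup, 50 mm diameter, 61 mm high, bystander; origin at the centre of its underside
- garlic_press: stainless garlic press lying flat, 175 mm long (its x), 62 mm wide, 31 mm high, bystander; origin on the bar under its middle
- salad_tongs: aluminium salad tongs lying flat, 250 mm long (its x), 60 mm wide, 25 mm high, bystander; origin on the bar under their middle
Things that resemble listed ones, but are neither listed nor needed, are in the scene too. Leave any black, brown or pink look-alike of the tin_blue alone.

How it is judged:
At the end, for the whole second after the job is handed in: All five tins stand still on the tray floor (within 5 mm in height), upright within 0.08 rad; the spare tin is square to the tray within 0.15 rad, is beside the green tin with a gap under 6 mm (centres 32 to 42 mm apart along the row), and has a row tin on both sides (z of tin_red in the frame of organiser between 0.045 and 0.055 m and angle between each of tin_red, tin_green, tin_yellow, tin_blue, tin_spare's own z axis and vertical below 0.08 rad and horizontal distance between each of tin_red, tin_green, tin_yellow, tin_blue, tin_spare and organiser below 0.1 m and linear speed of each of tin_red, tin_green, tin_yellow, tin_blue, tin_spare below 0.02 m/s and z of tin_green in the frame of organiser between 0.045 and 0.055 m and z of tin_yellow in the frame of organiser between 0.045 and 0.055 m and z of tin_blue in the frame of organiser between 0.045 and 0.055 m and z of tin_spare in the frame of organiser between 0.045 and 0.055 m and angle between the x axis of tin_spare and the x axis of organiser, either way round below 0.15 rad and (y of tin_spare in the frame of tin_green between 0.032 and 0.042 m or y of tin_spare in the frame of tin_green between -0.042 and -0.032 m) and (y of tin_spare in the frame of tin_red above 0.025 m or y of tin_spare in the frame of tin_green above 0.025 m or y of tin_spare in the frame of tin_yellow above 0.025 m or y of tin_spare in the frame of tin_blue above 0.025 m) and (y of tin_spare in the frame of tin_red below -0.025 m or y of tin_spare in the frame of tin_green below -0.025 m or y of tin_spare in the frame of tin_yellow below -0.025 m or y of tin_spare in the frame of tin_blue below -0.025 m)); the robot touches nothing.
It fails at once if the jar, egg cup, garlic press or tongs was pushed more than 25 mm (distance of any of storage_jar, egg_cup, garlic_press, salad_tongs from where it was at the start of the episode above 0.025 m).
It fails at once if the spare tin was dropped (fell freely by more than about 2 cm) (linear speed of tin_spare above 0.65 m/s and contact force between the fingers and tin_spare below 0.05 N).
It fails at once if a tin of the row was taken out of the tray or knocked over (z of any of tin_red, tin_green, tin_yellow, tin_blue in the frame of organiser above 0.085 m or angle between any of tin_red, tin_green, tin_yellow, tin_blue's own z axis and vertical above 0.6 rad).
It also fails if it takes over 50 s, if anything falls off the work surface, if the arm or the gripper's body presses on something with over 40 N, if the wrist force passes 120 N, or if a joint passes its speed limit or range.

## Robot

A 7-joint arm with a two-finger parallel gripper is mounted at the origin on the work surface. World frame = base frame: x ahead of the robot, y to its left, z up, the work surface at z = 0. Lengths are in m, angles in rad, forces in N, time in s.
With the tool pointing down it reaches from about 0.4 to 0.875 m from the base axis. Payload 6.5 kg.
Tool frame: the origin (TCP) lies at the very end of the fingers, on their centre line; the grasp point (between the pads) lies 19 mm behind it; z points along the fingers, y is the line along which they close (so a half turn about z gives the same grasp; the last joint's range is limited). The gripper opens to 88 mm and grips with 3 to 60 N. Pads are 18 mm wide; open, the fingers measure 123 mm over their backs; the gripper's body (75 mm by 187 mm) begins 45 mm behind the grasp point.
Start: joints at [1.072, 0.536, -0.004, 1.538, 0.003, 1.067, -0.071], TCP at [0.273, -0.59, 0.239] pointing down, gripper open.
Joint ranges: [-2.7, 2.7], [-0.37, 2.16], [-1.27, 1.26], [0.24, 2.4], [-1.31, 4.45], [0.19, 1.91], [-2.76, 2.76]. Speed limits (rad/s): [2.39, 2.39, 3.14, 3.14, 3.14, 3.14, 3.14].

## Interface

Orientations are given as [roll, pitch, yaw] about the fixed x, y, z axes, in that order (R = Rz(yaw) Ry(pitch) Rx(roll)).
In Python, from rig import r gives the robot as it stands. The module is installed in compiled form; this text tells all that it offers. Calls block until the motion is done:
- r.move_to(position, orientation): joint-space move of the TCP to a pose.
- r.movel(position, vel=0.15, rotation=None, f_stop=None): straight line of the TCP; rotation=None keeps the orientation; vel is the mean speed in m/s. With f_stop (N) it stops when the force on the tool has changed by that much, and returns True; else False.
- r.movej(angles): joint-space move.
- r.move_gripper(opening, squeeze=None): opening from 0.0 (shut) to 1.0 (fully open); squeeze is the grip in N (None keeps the last); returns when the fingers have stopped.
- r.dwell(seconds).
- r.solve_ik(position, orientation): joint angles nearest the present ones, or None.
- r.capture(name): name is "scene" or "top" or "wrist"; returns a dict with "color" (480x640x3 uint8, red, green, blue), "intrinsics" (3x3 intrinsics, pixels), "rvec" (rotation vector, rad) and "tvec" (3), from world to camera coordinates, as OpenCV has them. Camera axes: x right, y down, z forward; pixel columns grow to the right and rows downward; lengths in m; the calibration is good to about 2 mm. A picture is of the moment at which its call begins. There is no depth.
A pose or a line that the arm cannot do raises r.MotionError and nothing moves.
- r.close_job(): hands the job in; it is judged then, once.
Readings, each from a call of its own:
- r.get_clock(): time.
- r.get_qpos(): joint angles.
- r.get_dq(): joint speeds.
- r.get_joint_efforts(): joint torques, N m.
- r.get_position(): TCP position.
- r.get_tcp_rot(): TCP orientation.
- r.get_contact_force(): force on the tool from outside, world axes, zero at the start.
- r.get_wrist_torque(): the same for the moment, N m.
- r.get_width(): opening from 0.0 (shut) to 1.0 (fully open).
- r.get_grip_force(): force on a finger pad.
Only numpy, scipy, OpenCV 4.12 (cv2) and the standard library are available. Lean on these libraries where they do the work, as an engineer would, in place of code of your own. Each camera call takes 0.05 s, during which the arm holds its last target. There are 200 camera calls.

## Working session

There is one attempt and no reset: what is moved stays moved. The work goes in short steps, each a Python script; the robot and the scene stay as the last script left them, time stands still between calls to the robot, and variables do not carry over. Pictures are saved under pics/ and viewed, at most 10 in all, crops included, and the job is handed in when it is done.

```bash
mkdir -p pics; cat > h.py <<'E'
import numpy as np, cv2
from rig import r
def save(n,f):
    d=r.capture(n); cv2.imwrite('pics/'+f,d['color'][:,:,::-1]); return d
def ray(d,uv,z):
    R=cv2.Rodrigues(np.array(d['rvec'],float))[0]; t=np.array(d['tvec'],float).ravel()
    c=-R.T@t; v=R.T@np.linalg.inv(d['intrinsics'])@np.array([uv[0],uv[1],1.])
    return c+v*(z-c[2])/v[2]
def proj(d,p):
    return cv2.projectPoints(np.array(p,float).reshape(-1,3),np.array(d['rvec'],float),np.array(d['tvec'],float),np.array(d['intrinsics'],float),None)[0].reshape(-1,2)
E
python3 - <<'E'
from h import *
import pickle
D={n:save(n,n+'0.png') for n in('scene','top')}
pickle.dump(D,open('d0.pkl','wb'))
for n,d in D.items():
    R=cv2.Rodrigues(np.array(d['rvec'],float))[0]; print(n,-R.T@np.array(d['tvec']).ravel(),R[2])
print(r.get_tcp_rot(),r.get_clock())
E
```

```text
scene [1.38771129 0.2692268  0.71174541] [-0.75016566 -0.21873024 -0.62402609]
top [0.43766757 0.04490496 1.09731411] [ 0.12897926  0.00881394 -0.99160812]
[-3.14013513e+00  6.01166639e-05  4.32848375e-01] 0.1
```

View pics/scene0.png

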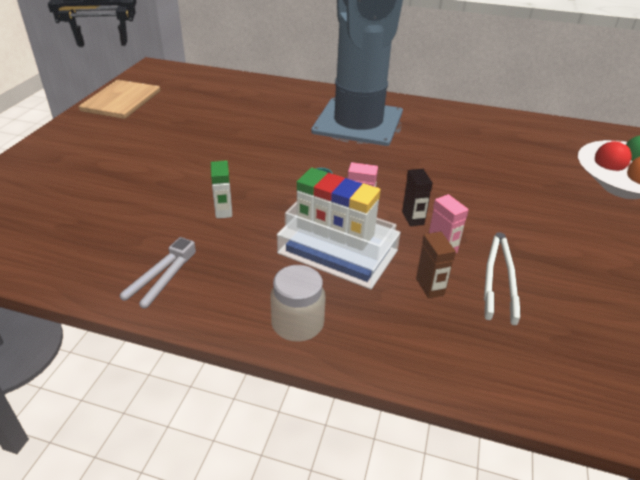

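View pics/top0.png

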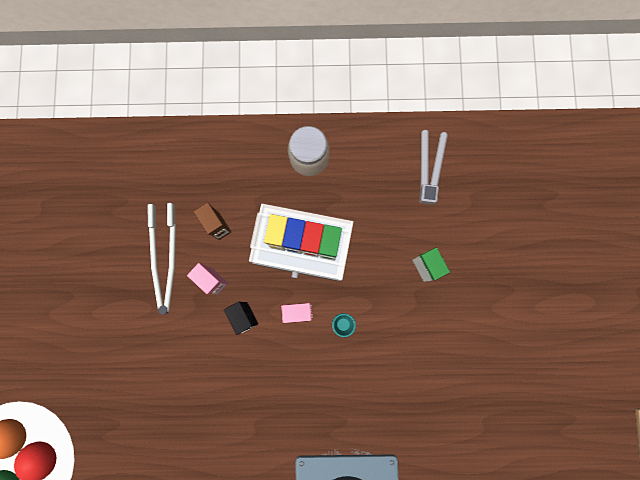

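Order in the top view from left (+y) to right: yellow (276,231), blue (294,234), red (312,237), green (330,241). The spare goes between green and red.

Things that could be taken for the spare (top-view pixels):
- green lid, isolated: (433,262)
- green row tin: (330,241)
- pink: (205,279) and (297,313)
- black: (240,318)
- brown: (212,221)
- fruit in the bowl: (10,480)

By the description it is the isolated green lid with an aluminium body at (433,262), which is (221,188) in the scene view.

```bash
cat > lids.py <<'E'
from h import *
HUE={'red':[(0,8),(172,180)],'green':[(50,75)],'yellow':[(18,32)],'blue':[(108,130)]}
def lids(d,roi,z,dv=0.8):
    img=d['color']; hsv=cv2.cvtColor(img,cv2.COLOR_RGB2HSV); out={}
    x0,y0,x1,y1=roi
    for c,rs in HUE.items():
        m=np.zeros(hsv.shape[:2],np.uint8)
        for a,b in rs: m|=cv2.inRange(hsv,(a,110,50),(b,255,255))
        k=np.zeros_like(m); k[y0:y1,x0:x1]=m[y0:y1,x0:x1]
        if k.sum()==0: continue
        v=hsv[:,:,2]; top=np.percentile(v[k>0],70); k[(v<dv*top)]=0
        cs=cv2.findContours(k,cv2.RETR_EXTERNAL,cv2.CHAIN_APPROX_NONE)[0]
        ct=max(cs,key=cv2.contourArea)
        if cv2.contourArea(ct)<60: continue
        w=np.array([ray(d,p,z)[:2] for p in ct[:,0]])
        (c0,s,a)=cv2.minAreaRect((w*1000).astype(np.float32))
        a=a if s[0]>s[1] else a+90   # long axis angle
        out[c]=(np.round(c0,1),np.round(sorted(s),1),round((a+90)%180-90,1))
    return out
E
python3 - <<'E'
from lids import *; import pickle
D=pickle.load(open('d0.pkl','rb')); d=D['top']
print(lids(d,(240,190,365,290),.16)); print(lids(d,(400,230,470,300),.11))
s=D['scene']
print('sc',lids(s,(280,150,400,200),.16)); print(lids(s,(200,150,240,185),.11))
a=cv2.resize(d['color'][195:295,235:365],None,fx=5,fy=5,interpolation=2); b=cv2.resize(d['color'][235:295,400:470],None,fx=2.14,fy=2.14)
b2=cv2.resize(s['color'][145:225,190:250],None,fx=2.5,fy=2.5)
C=np.zeros((500,800,3),np.uint8);C[:,:650]=a;C[:b.shape[0],650:650+b.shape[1]]=b[:,:150];C[200:400,650:800]=b2
cv2.imwrite('pics/crop.png',C[:,:,::-1])
E
```

```text
{'red': (array([563.8,  64. ]), array([34.9, 56.4]), -12.1), 'green': (array([556.3,  28.2]), array([34.4, 56.2]), -12.1), 'yellow': (array([578.8, 134.3]), array([34.5, 57. ]), -11.8), 'blue': (array([571.4,  99.7]), array([34.5, 56.4]), -11.8)}
{'green': (array([ 511.3, -186.1]), array([34.8, 56.1]), 26.1)}
sc {'red': (array([565.6,  63.9]), array([34.3, 62. ]), -13.2), 'green': (array([557.6,  27.4]), array([32.9, 58.1]), -11.7), 'yellow': (array([580.8, 136.3]), array([37.4, 57.1]), -9.9), 'blue': (array([573.6,  99.2]), array([32.6, 57.1]), -11.2)}
{'green': (array([ 513.9, -185.5]), array([33.3, 57.7]), 25.2)}
```

View pics/crop.png

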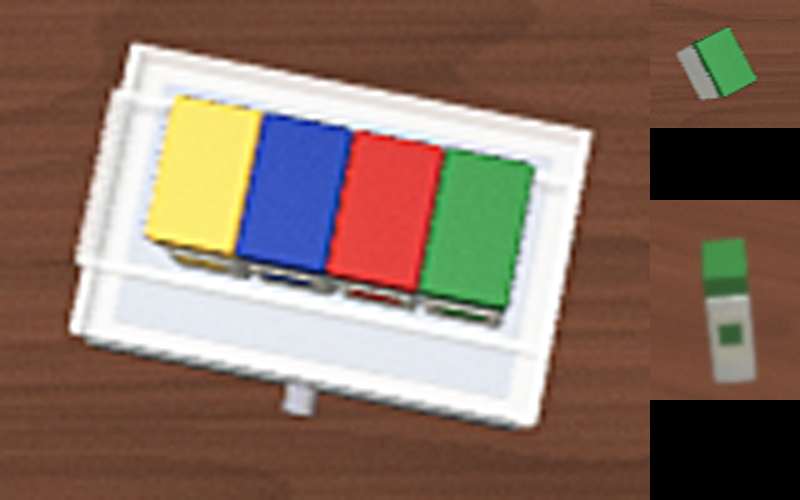

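Row found at yaw −12°, with lid sizes and pitch as specified. The spare's label, body and green lid are confirmed in the crop. Now slide green to −y.

```bash
cat >> h.py <<'E'
YO=np.array([np.sin(np.radians(12)),np.cos(np.radians(12)),0]); YAW=np.radians(78)
def slide(c,sgn,Y):
    p=np.array([c[0],c[1],.19]); r.move_gripper(1.0)
    r.move_to(list(p),[np.pi,0,Y]); p[2]=.104; r.movel(list(p),vel=.12)
    r.move_gripper(0.5,squeeze=25); print('w',r.get_width(),'g',r.get_grip_force())
    a=np.array(r.get_position()); 
    hit=r.movel(list(a+sgn*YO*.040),vel=.025,f_stop=6)
    b=np.array(r.get_position()); print('hit',hit,'moved',(b-a)@YO,r.get_contact_force())
    r.movel(list(b-sgn*YO*.0008),vel=.02)
    r.move_gripper(1.0); q=np.array(r.get_position()); q[2]=.19; r.movel(list(q),vel=.2)
    print(r.get_clock())
E
python3 - <<'E'
from h import *
for Y in (YAW,YAW-np.pi): print(Y,r.solve_ik([.557,.028,.19],[np.pi,0,Y]))
for y in (116,-64): print(y,r.solve_ik([.512,-.186,.2],[np.pi,0,np.radians(y)]))
E
```

```text
1.361356816555577 [ 0.25512077  0.49027519 -0.50551506  1.80713595  0.2910431   0.91840723
 -0.5884382 ]
-1.7802358370342162 [ 0.62576465  0.69491561 -1.07419339  1.78723144  0.68816318  1.08952293
  2.23783361]
116 [ 0.65512667  0.45413904 -0.50068015  1.83224339  0.26740798  0.92223129
  0.4879053 ]
-64 [ 0.13920079  0.40682068  0.16101244  1.86327019 -0.08254367  0.87788838
 -2.34773758]
```

```bash
python3 - <<'E'
from lids import *
slide((.557,.0278),-1,YAW)
d=save('top','top1.png'); print(lids(d,(240,190,365,290),.16))
E
```

```text
w 0.6560271184150316 g 25.000002686865628
hit True moved -0.01551776429306737 [0.42718395 0.97508915 1.15211266]
6.4167
{'red': (array([563.8,  64. ]), array([34.8, 56.6]), -11.8), 'yellow': (array([578.8, 134.3]), array([34.5, 57. ]), -11.8), 'blue': (array([571.4,  99.7]), array([34.5, 56.4]), -11.8)}
```

View pics/top1.png

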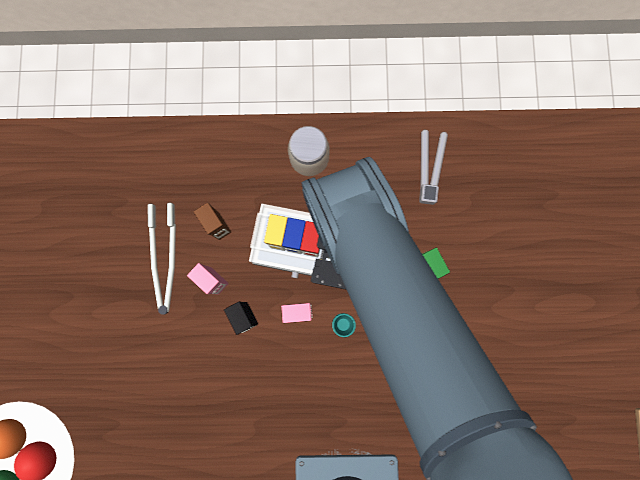

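The arm hides green; red, blue and yellow have not moved. Green moved 15.5 mm before stopping, so the +y push should come to about 31–33 mm.

```bash
python3 - <<'E'
from lids import *
slide((.5645,.0640),1,YAW)
r.move_to([.512,-.186,.17],[np.pi,0,np.radians(116)])
print(r.get_clock())
d=save('top','top2.png'); print(lids(d,(240,190,365,290),.16))
s=save('scene','scene2.png'); print(lids(s,(280,150,400,200),.16))
a=d['color'][180:300,220:380]; cv2.imwrite('pics/c2.png',cv2.resize(a,None,fx=4,fy=4)[:,:,::-1])
E
```

```text
w 0.6525038253174409 g 25.00002915970981
hit True moved 0.001164422991536005 [ 0.03446398 -0.57366607  3.68363723]
10.3083
11.3167
{'red': (array([565.7,  64. ]), array([34.8, 56.6]), -11.8), 'green': (array([554.9,  12.4]), array([33.6, 56.4]), -11.9), 'yellow': (array([578.9, 134.5]), array([34.3, 57. ]), -12.0), 'blue': (array([571.5,  99.8]), array([34.2, 56.4]), -11.0)}
{'red': (array([568.3,  65.1]), array([35.5, 63.1]), -11.9), 'green': (array([556.5,  13.1]), array([35.6, 57.8]), -11.2), 'yellow': (array([580.8, 136.3]), array([37.4, 57.1]), -9.9), 'blue': (array([573.9,  99.7]), array([31.6, 56.8]), -11.2)}
```

View pics/c2.png

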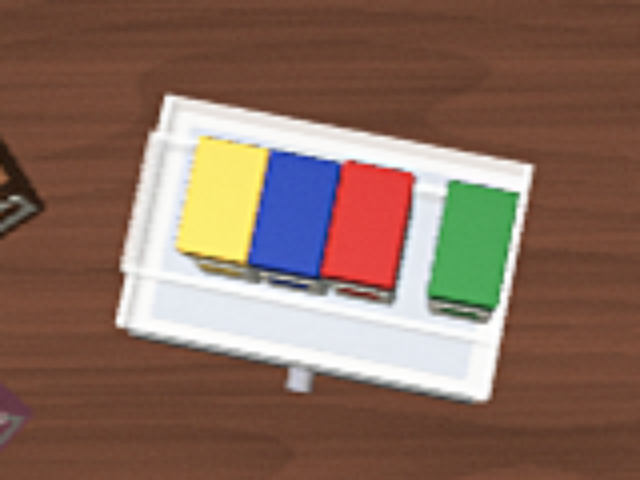

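Green stands at its wall and the gap is about 17 mm. The red push stopped early, after 1 mm, on the static friction of three tins. Repeat with a higher stop force and a lower, firmer grip.

```bash
sed -i 's/def slide(c,sgn,Y)/def slide(c,sgn,Y,fs=6,z=.104,sq=25)/; s/f_stop=6/f_stop=fs/; s/p\[2\]=.104/p[2]=z/; s/squeeze=25/squeeze=sq/' h.py
python3 - <<'E'
from lids import *
slide((.5665,.0643),1,YAW,fs=18,z=.100,sq=45)
r.move_to([.512,-.186,.17],[np.pi,0,np.radians(116)])
print(r.get_clock())
d=save('top','top3.png'); print(lids(d,(240,190,365,290),.16))
s=save('scene','scene3.png'); print(lids(s,(280,150,400,200),.16))
a=cv2.resize(d['color'][190:290,230:370],None,fx=4,fy=4);b=cv2.resize(s['color'][160:290,270:410],None,fx=4,fy=4)
cv2.imwrite('pics/c3.png',cv2.resize(np.hstack([a,b[:400]]),(800,286))[:,:,::-1])
E
```

```text
w 0.6549681209432434 g 44.99990095384419
hit True moved 0.0325804081747079 [-0.93876745 -0.60245546  4.72371477]
16.85
17.9667
{'red': (array([574.1,  95.2]), array([34.6, 56.5]), -12.2), 'green': (array([555. ,  12.3]), array([33.6, 56.3]), -11.8), 'yellow': (array([585.4, 166.3]), array([35.9, 56.9]), -12.3), 'blue': (array([578.1, 130.9]), array([33.4, 56.1]), -12.1)}
{'red': (array([574.3,  95.1]), array([34.8, 61.9]), -11.6), 'green': (array([556.5,  13.1]), array([35.6, 57.8]), -11.2), 'yellow': (array([579.1, 168.9]), array([36.3, 40.2]), -11.2), 'blue': (array([580. , 130.9]), array([31.8, 55.5]), -11.0)}
```

View pics/c3.png

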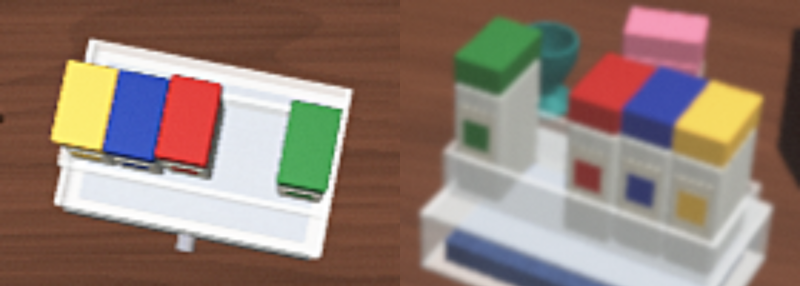

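The gap is now 48.9 mm, as expected. Pick up the spare and bring it over the gap.

```bash
python3 - <<'E'
from lids import *
A=np.radians(116)
r.movel([.5126,-.1858,.17],vel=.1); r.movel([.5126,-.1858,.054],vel=.12)
r.move_gripper(0.5,squeeze=25); print(r.get_width(),r.get_grip_force())
r.movel([.5126,-.1858,.26],vel=.15)
r.move_to([.565,.0539,.26],[np.pi,0,YAW])
r.movel([.565,.0539,.225],vel=.1); print(r.get_clock(),r.get_position(),r.get_tcp_rot(),r.get_width())
d=save('top','top4.png'); s=save('scene','scene4.png'); print(lids(s,(280,80,400,160),.284))
w=r.capture('wrist')
g=lambda a:cv2.resize(a,(400,300))
cv2.imwrite('pics/c4.png',np.hstack([g(s['color'][80:260,240:480]),g(w['color'])])[:,:,::-1])
print([proj(s,[.565,.0539,.281])])
E
```

```text
0.6589887235408748 24.999891228508204
23.0333 [0.5650123  0.053344   0.22491115] [-3.14115942e+00  1.00316564e-04  1.36062655e+00] 0.6562629202184895
{'green': (array([589.2,  74.7]), array([17.3, 84.1]), -0.6)}
[array([[326.3765951 , 121.42079744]])]
```

View pics/c4.png

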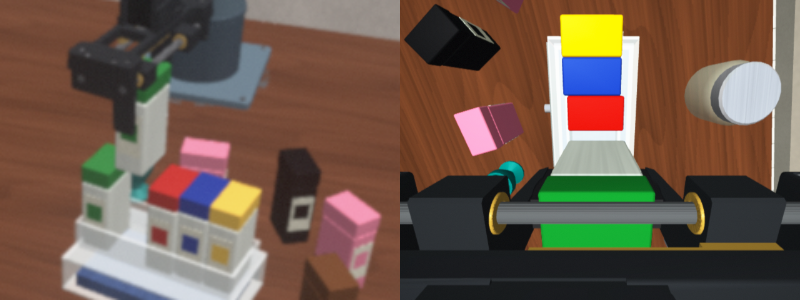

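Wrist view: the spare is square over the gap, its leading bottom edge at about (320,226) full-resolution and red's near edge at about (316,208). Find the offset by ray-casting, then correct and lower with a force stop.

```bash
python3 - <<'E'
from lids import *
w=r.capture('wrist'); p=np.array(r.get_position())
hsv=cv2.cvtColor(w['color'],cv2.COLOR_RGB2HSV)
col=hsv[150:300,300:330]; red=((col[:,:,0]<8)|(col[:,:,0]>172))&(col[:,:,1]>150)
rr=150+np.max(np.nonzero(red.mean(1)>.5)[0])
val=w['color'][:,300:330].mean((1,2)); g=np.gradient(val)
cand=rr+4+np.argsort(-np.abs(g[rr+4:rr+40]))[:4]; print('red edge',rr,'cand',cand,g[cand])
yr=(ray(w,(315,rr),.16)-p)@YO
print('red edge rel tcp y',yr,'(expect 24.5mm)')
for c in cand[:2]: print('spare edge rel',(ray(w,(315,c),p[2]-.054)-p)@YO,'(expect 18mm)')
E
```

```text
red edge 208 cand [224 225 223 226] [-29.90555556 -27.05        -7.59444444  -4.13333333]
red edge rel tcp y 0.026238984652775868 (expect 24.5mm)
spare edge rel 0.018449194702554603 (expect 18mm)
spare edge rel 0.01781062486097451 (expect 18mm)
```

```bash
python3 - <<'E'
from lids import *
p=np.array([.565,.0535,.225])+YO*.001
r.movel(list(p),vel=.05)
p[2]=.115; h=r.movel(list(p),vel=.06,f_stop=6); print(h,r.get_position(),r.get_contact_force())
if not h:
    p[2]=.1005; h=r.movel(list(p),vel=.02,f_stop=4); print(h,r.get_position(),r.get_contact_force())
print(r.get_clock(),r.get_width())
d=save('scene','scene5.png');w=r.capture('wrist')
g=lambda a:cv2.resize(a,(400,300))
cv2.imwrite('pics/c5.png',np.hstack([g(d['color'][120:300,240:480]),g(w['color'])])[:,:,::-1])
E
```

```text
False [0.56541073 0.0545334  0.11529832] [-0.33228994 -0.03757659 -1.36943637]
True [0.56509343 0.05444422 0.10405747] [ 0.05686405 -0.62306639  4.00506778]
26.025 0.6593669532738679
```

View pics/c5.png

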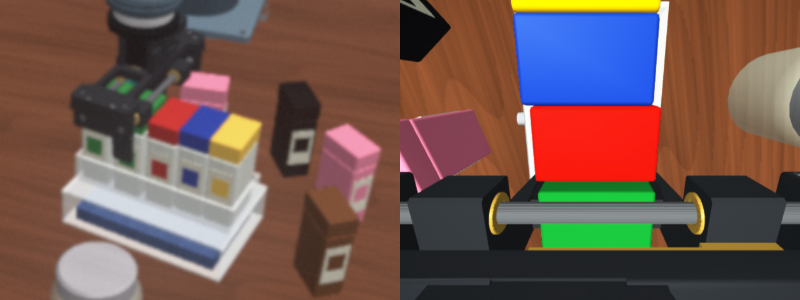

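Floor contact came at the right height (TCP 0.104). Now nudge against green and release.

```bash
python3 - <<'E'
from lids import *
a=np.array(r.get_position()); a[2]=.1045; r.movel(list(a),vel=.02)
h=r.movel(list(a-YO*.010),vel=.015,f_stop=5); b=np.array(r.get_position()); print(h,(b-a)@YO,r.get_contact_force())
r.movel(list(b+YO*.0004+[0,0,-.0004]),vel=.02)
r.move_gripper(1.0); q=np.array(r.get_position()); q[2]=.24; r.movel(list(q),vel=.15)
r.move_to([.45,-.3,.25],[np.pi,0,np.radians(60)]); print(r.get_clock(),r.get_contact_force())
d=save('top','top6.png'); s=save('scene','scene6.png'); print(lids(d,(230,180,390,300),.16))
g=lambda a:cv2.resize(a,(400,300))
cv2.imwrite('pics/c6.png',np.hstack([g(d['color'][185:290,230:370]),g(s['color'][150:300,260:460])])[:,:,::-1])
E
```

```text
True -0.007833880748667161 [-0.47129579  0.63376743 -1.00691438]
30.2583 [0.22691393 1.17400602 0.37347496]
{'red': (array([573.2,  94.6]), array([36.2, 58.8]), -12.2), 'green': (array([559.2,  29.7]), array([57.4, 69.8]), 77.5), 'yellow': (array([585.4, 166.3]), array([35.9, 56.9]), -12.3), 'blue': (array([578.1, 130.7]), array([33.8, 56.1]), -12.1)}
```

View pics/c6.png

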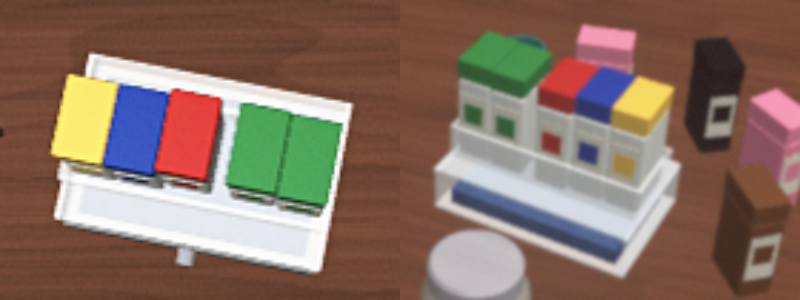

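The two green tins form one 57 × 70 mm block, so they are touching and square in the tray. All five tins are upright and the robot is clear.

```bash
python3 -c "
from rig import r
print(r.close_job())"
```

```text
the job is handed in; nothing more can be done
None
```

I handed the job in at about 30 s: the spare tin stands upright between the green and red tins, touching its green twin, all five tins are upright in the tray, and the arm came nowhere near the jar, egg cup, garlic press or tongs; no verdict came back.

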